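# Clamp a glued model fuselage

### The job

Set the grey model aircraft fuselage upright on the bed of the bench clamp, between its two jaws and lengthwise across the clamp, and let go of it. Then squeeze and release the pair of trigger pads with the gripper, moving the sliding jaw only by this trigger, until the jaw presses the fuselage against the fixed jaw, gently enough not to crush it. There is no lock, so finish while still holding the trigger squeezed with the fuselage clamped; leave the other things on the bench alone.

Things in the scene. Friction and masses are not known exactly. Their poses are not given: they have to be found in the camera images.
- fuselage: loose wingless grey plastic model fuselage, 0.14 kg, 176 mm long along its x (nose -x, upright tail fin x +70 to +88 mm, top 61 mm up), 34 mm wide (y), flat-sided, spine 36 mm up. Raised canopy block on the spine at x = 0: 32 mm long (x), 24 wide, top 58 mm up: grasp it across its 32 mm length. Origin: centre of the flat underside, z up.
- clamp: bench clamp, fixed: aluminium base plate 330 x 110 x 12 mm, toothed steel bar along its x. Origin: underside of the plate, on the centreline; +x is the way the sliding jaw closes, y across, z up. The head and bar between trigger and jaw stand up to 60 mm high, 30 mm wide.
- bed (a point): a good place for the fuselage's origin: on top of the base plate (12 mm above the bench), on the centreline, 25 mm in front of the fixed jaw's face. Lay the fuselage's long x axis along the clamp's y axis, nose either way, within about 15 mm of the centreline. Axes as the clamp.
- fixed_jaw: dark steel fixed jaw at the +x end of the clamp, 60 mm wide, top 50 mm above the bench. Origin: foot of its pressing face (which looks to the clamp's -x), on the bed.
- jaw: sliding jaw, 56 mm wide, top 50 mm above the bench, with a sprung rubber pad (gives 0.2 mm per N). Origin: centre of the pad's face when unpressed, at bed height. Slides stiffly (3.5 N) along clamp +x; must go 30 to 46 mm to hold the 34 mm wide fuselage against the fixed jaw. No lock: when the trigger is released the pressure is lost, though the jaw stays about where it is.
- trigger_mid (a point): the point midway between the two trigger pads, 55 mm above the bench, a good place for the TCP to pinch them, fingers closing along the clamp's y. Axes as the clamp.
- trigger_left: one of two upright black squeeze pads forming the trigger, at clamp +y: 34 mm long (clamp x), 8 thick, 24 to 76 mm above the bench. Origin: foot of its outer face. Geared together: 56 mm over the outer faces released, 36 mm fully squeezed. They spring open in about 0.5 s. A full squeeze ratchets the jaw on by 14 mm (the first by 7 to 16); release fully to re-arm; 3 to 5 squeezes close it.
- trigger_right: the other squeeze pad, mirrored, at clamp -y. Moving the free jaw takes about 10 N per finger. Once the jaw presses the fuselage against the fixed jaw, the pads stop short of 36 mm and the pressure follows the pinch: 15 N per finger presses with 9 N (a good value), 20 N with 15 N; 28 N per finger or more crushes the fuselage (25 N on it).
- paint_jar: bystander: glass paint jar with a white lid, 40 mm across, 45 mm high; origin under its centre
- cement_bottle: bystander: white plastic bottle with a black cap, 48 mm across, 75 mm high; origin under its centre
- wing: bystander: flat grey model wing half lying on the mat, about 165 x 45 x 6 mm; origin under its root half
Things that resemble listed ones, but are neither listed nor needed, are in the scene too. Several things have the shape of the fuselage; the one meant has the colours described above.

How it is judged:
By the outcome, as a careful person would: the job done as asked, in the order asked, and still so for the second after the job is handed in, while the arm keeps its last pose, push and grip.
It also fails if it takes over 54 s, if anything falls off the work surface, if the arm or the gripper's body presses on something with over 40 N, if the wrist force passes 120 N, or if a joint passes its speed limit or range.

### The arm

A 6-joint arm with a two-finger parallel gripper is mounted at the origin on the work surface. World frame = base frame: x ahead of the robot, y to its left, z up, the work surface at z = 0. Lengths are in m, angles in rad, forces in N, time in s.
With the tool pointing down it reaches from about 0.325 to 0.775 m from the base axis. Payload 5.5 kg.
Tool frame: the origin (TCP) lies between the finger pads, 19 mm behind the fingertips; this is the grasp point; z points along the fingers, y is the line along which they close (so a half turn about z gives the same grasp; the last joint's range is limited). The gripper opens to 88 mm and grips with 3 to 60 N. Pads are 20 mm wide; open, the fingers measure 115 mm over their backs; the gripper's body (75 mm by 178 mm) begins 61 mm behind the grasp point.
Start: joints at [1.28, 0.091, 1.231, -0, 1.82, -0.057], TCP at [0.139, 0.584, 0.241] pointing down, gripper open.
Joint ranges: [-2.87, 2.87], [-0.86, 2.18], [0.17, 2.46], [-1.51, 4.65], [0.06, 2.69], [-2.65, 2.65]. Speed limits (rad/s): [2.57, 2.57, 3.01, 3.14, 3.14, 3.14].

### API

Orientations are given as a rotation vector (axis times angle).
In Python, from station import * gives the robot as it stands.
- The arm moves only by the shell command python3 -m inch 'ROWS' [FORCE]. ROWS is JSON, a list of rows, each a list of 3 entries, a list of its own where there are three numbers: the closure, from -1 (fully open) to 1 (shut), then the shift along the tool's x, y, z in mm, then the turn about the tool's z in degrees. A call has exactly 8 rows; each row shifts and turns the commanded pose from where the row before left it, along the tool's axes as they then stand; what a row does not reach is not made up. A row lasts 1/8 s, in which the tool goes at most 62.5 mm and 10.7 degrees, less where a joint would pass 70% of its speed; a pose out of reach is approached as far as the arm can. A call with a gripper value outside its range is refused whole. The fingers move at their own pace and stop on an object; FORCE is the grip in N (left out, the last holds). Time passes only in rows, so rows that do not move let the fingers close, or fill a call up. It gives the time, the measured TCP pose, the force, the opening and the grip force at its end, in the units of the state.
- sense(): the state, without advancing time (a new reading comes with each control period).
- capture(name): name is "scene" or "top"; returns a dict with "pixels" (400x640x3 uint8, red, green, blue), "camera_matrix" (3x3 intrinsics, pixels), "rvec" (rotation vector, rad) and "tvec" (3), from world to camera coordinates, as OpenCV has them. Camera axes: x right, y down, z forward; pixel columns grow to the right and rows downward; lengths in m; the calibration is good to about 2 mm. A picture is of the moment at which its call begins. There is no depth.
- close_job(): hands the job in; it is judged then, once.
The state is a dict: "clock": time; "joint_positions": joint angles; "dq": joint speeds; "joint_torque": joint torques, N m; "tool_pos": TCP position; "tcp_rot": TCP orientation; "ft_force": force on the tool from outside, world axes, zero at the start; "ft_torque": the same for the moment, N m; "finger_gap": finger opening in m; "grip_force": force on a finger pad.
Only numpy, scipy, OpenCV 4.12 (cv2) and the standard library are available. Lean on these libraries where they do the work, as an engineer would, in place of code of your own. Each camera call takes 0.05 s, during which the arm holds its last target. There are 200 camera calls.

## Working session

There is one attempt and no reset: what is moved stays moved. The work goes in short steps, Python scripts to look and compute and a shell command to move; the robot and the scene stay as the last step left them, time stands still between calls to the robot, and variables do not carry over. Pictures are saved under pics/ and viewed, at most 10 in all, crops included, and the job is handed in when it is done.

```bash
mkdir -p pics; ls; python3 - <<'E'
from station import *
import cv2
s=sense();print(s["clock"],s["tool_pos"],s["tcp_rot"],s["finger_gap"])
for n in("scene","top"):
    c=capture(n);cv2.imwrite(f"pics/{n}0.png",c["pixels"][:,:,::-1]);print(n,c["camera_matrix"],c["rvec"],c["tvec"])
E
```

```text
pics
0.0 [0.13892484 0.58342601 0.24018987] [-3.66354917e-01 -3.11979103e+00  3.05461158e-03] 0.0874256138651448
scene [[401.03971455   0.         320.70263115]
 [  0.         401.03971455 196.72901986]
 [  0.           0.           1.        ]] [ 2.0399829   1.39515559 -0.53793984] [-0.1201804  -0.36498532  1.53541931]
top [[403.62655352   0.         321.78912755]
 [  0.         403.62655352 203.16016341]
 [  0.           0.           1.        ]] [ 2.20739867 -2.20170329  0.04397948] [-0.0681493   0.55026221  1.25294515]
```

View pics/scene0.png

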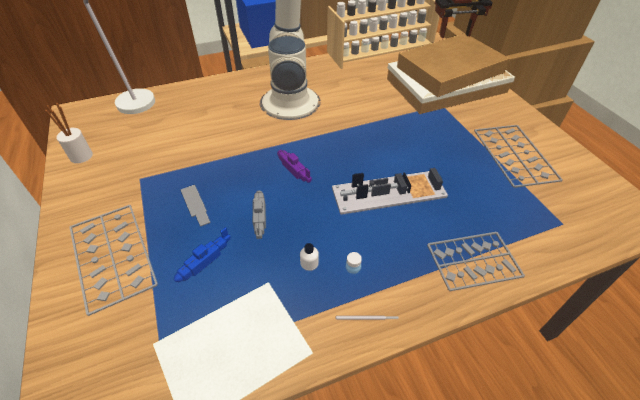

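View pics/top0.png

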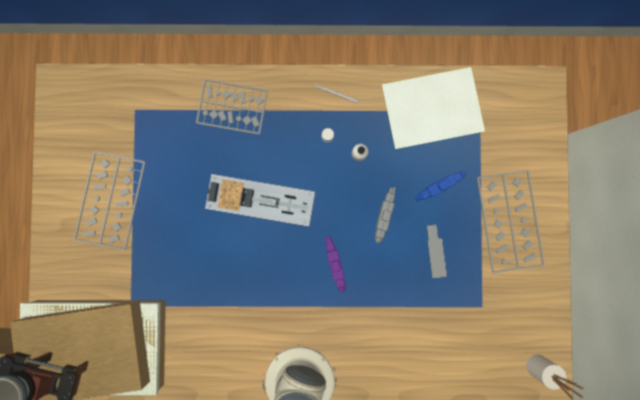

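The top view shows three fuselage shapes: grey at (385,215), blue at (441,186) and purple at (336,264). Grey fits the description. The clamp is at (260,200), with its fixed jaw on the left near (213,191) and the trigger pads near (288,203). An enlarged crop should confirm this.

```bash
python3 - <<'E'
import cv2,numpy as np
t=cv2.imread("pics/top0.png");s=cv2.imread("pics/scene0.png")
r=lambda a,k:cv2.resize(a,None,fx=k,fy=k,interpolation=cv2.INTER_CUBIC)
a=r(t[165:240,195:325],6);cv2.imwrite("pics/clampT.png",a)
b=np.hstack([r(t[180:250,360:410],8)[:, :400],r(s[180:250,235:285],8)[:,:400]]);cv2.imwrite("pics/fus.png",b)
cv2.imwrite("pics/clampS.png",r(s[160:220,325:455],6))
E
```

```text
(no output)
```

View pics/clampT.png

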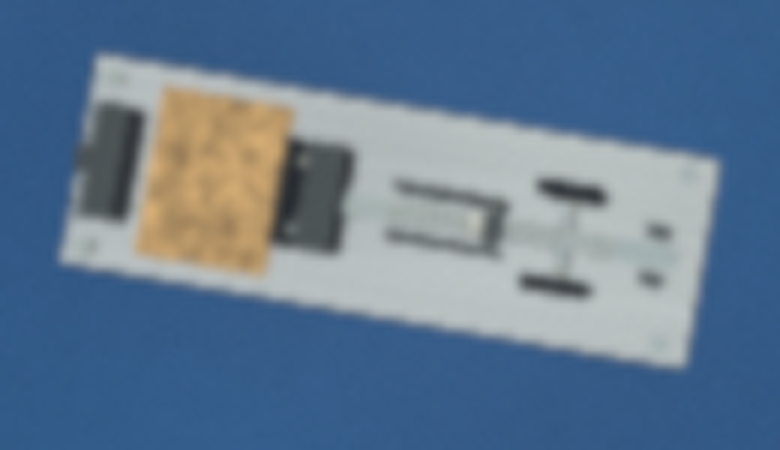

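View pics/fus.png

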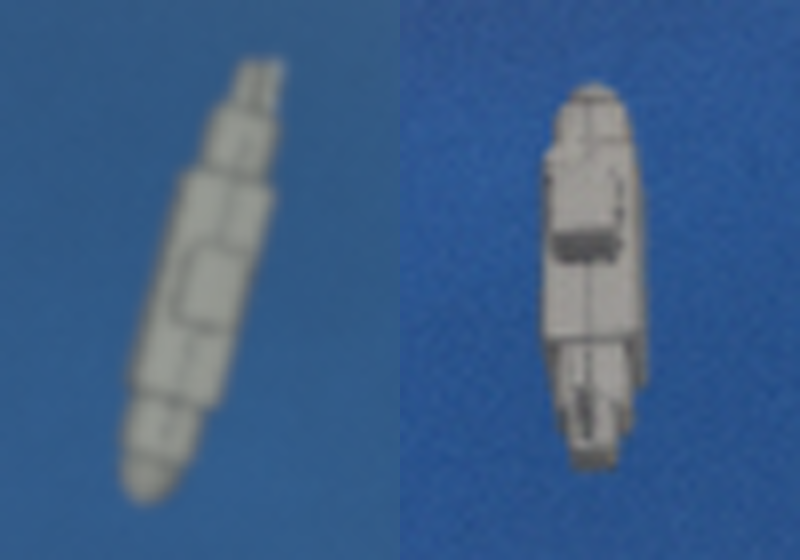

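View pics/clampS.png

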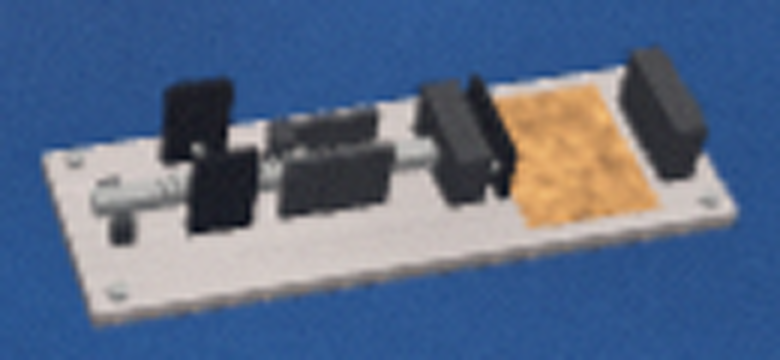

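Crop confirmed: the grey fuselage has its nose at the bottom (145,500 in the crop) and its tail at the top, with the canopy centred near (211,285). On the clamp, the fixed jaw is at the left end and the pads are centred near (564,239) in the clamp crop.

```bash
cat > h.py <<'E'
import numpy as np,cv2
from scipy.spatial.transform import Rotation as R
C={"scene":([401.03971455,320.70263115,196.72901986],[2.0399829,1.39515559,-0.53793984],[-0.1201804,-0.36498532,1.53541931]),
"top":([403.62655352,321.78912755,203.16016341],[2.20739867,-2.20170329,0.04397948],[-0.0681493,0.55026221,1.25294515])}
def ray(n,uv,z):
    (f,cx,cy),rv,t=C[n];M=R.from_rotvec(rv).as_matrix();o=-M.T@np.array(t)
    d=M.T@np.array([(uv[0]-cx)/f,(uv[1]-cy)/f,1]);return (o+d*(z-o[2])/d[2])[:2]
def crop(n,pts,k,u0,v0,z): return np.array([ray(n,((p[0]+.5)/k-.5+u0,(p[1]+.5)/k-.5+v0),z) for p in pts])
E
python3 - <<'E'
from h import *
np.set_printoptions(precision=4,suppress=True)
p=crop("top",[(98,55),(720,158),(688,368),(60,264)],6,195,165,.012)
c=p.mean(0);ax=(p[0]+p[3]-p[1]-p[2])/2;print("clamp T",p,c,np.linalg.norm(ax),np.degrees(np.arctan2(ax[1],ax[0])))
q=crop("scene",[(43,155),(92,316),(737,210)],6,325,160,.012)
e=(q[0]+q[2])/2;d=q[2]-q[1];print("clamp S",q,e,np.linalg.norm(d),np.degrees(np.arctan2(d[1],d[0])))
print("trig T",crop("top",[(572,190),(556,288)],6,195,165,.076))
print("trig S",crop("scene",[(198,83),(224,152)],6,325,160,.076))
print("fixed face T",crop("top",[(143,112),(127,218)],6,195,165,.05).mean(0))
f=crop("top",[(182,168),(272,186),(218,408),(130,390)],8,360,180,.036);a=(f[2]+f[3]-f[0]-f[1])/2
print("fus T",f,f.mean(0),np.degrees(np.arctan2(a[1],a[0])),np.linalg.norm(a))
print("canopy T",crop("top",[(211,285)],8,360,180,.058))
print("ends T",crop("top",[(262,60)],8,360,180,.06),crop("top",[(143,505)],8,360,180,.012))
g=crop("scene",[(554-400,232),(618-400,232),(622-400,160),(550-400,160)],8,235,180,.058);print("canopy S",g,g.mean(0))
print("tool",R.from_rotvec([-.36635,-3.11979,.003]).as_matrix())
E
```

```text
clamp T [[ 0.6416  0.2806]
 [ 0.5886 -0.0441]
 [ 0.4793 -0.0278]
 [ 0.5325  0.299 ]] [0.5605 0.1269] 0.3300187194379151 80.74495443587979
clamp S [[ 0.4839 -0.0245]
 [ 0.591  -0.0435]
 [ 0.6429  0.2821]] [0.5634 0.1288] 0.32967062647438533 80.94098068819336
trig T [[0.5683 0.0281]
 [0.5198 0.0358]]
trig S [[0.5231 0.0385]
 [0.5697 0.0302]]
fixed face T [0.5818 0.2509]
fus T [[ 0.558  -0.2523]
 [ 0.5511 -0.2868]
 [ 0.4661 -0.2658]
 [ 0.4729 -0.2321]] [ 0.512  -0.2593] 166.39593999768937 0.08748349777946364
canopy T [[ 0.513  -0.2597]]
ends T [[ 0.5977 -0.2789]] [[ 0.4276 -0.2404]]
canopy S [[ 0.5298 -0.274 ]
 [ 0.5376 -0.2538]
 [ 0.5061 -0.2435]
 [ 0.4971 -0.2668]] [ 0.5177 -0.2595]
tool [[-0.9728  0.2317 -0.0006]
 [ 0.2317  0.9728 -0.0019]
 [ 0.0001 -0.0019 -1.    ]]
```

```bash
python3 -m inch '[[-1,[0,0,0],10],[-1,[0,0,0],10],[-1,[0,0,0],10],[-1,[0,0,0],10],[-1,[0,0,0],10],[-1,[0,0,0],10],[-1,[0,0,0],10],[-1,[0,0,0],10]]'
cat >> h.py <<'E'
def go(xy,z,yaw):
    "needed shift in tool axes (mm) and tool-z turn (deg) from the sensed pose; yaw = world angle of tool y"
    from station import sense
    s=sense();M=R.from_rotvec(s["tcp_rot"]).as_matrix();d=np.array([*xy,z])-s["tool_pos"]
    cur=np.degrees(np.arctan2(M[1,1],M[0,1]))
    print("t",s["clock"],"pos",np.round(s["tool_pos"],4),"yaw",round(cur,2),"z",np.round(M[:,2],4),"shift",np.round(M.T@d*1000,1),"turn",round(cur-yaw,2),"gap",s["finger_gap"],"F",np.round(s["ft_force"],1),"grip",s["grip_force"])
E
python3 -c "
from h import *
go((.514,-.2595),.24,-13.1)"
```

```text
clock: 1.1
tool_pos: [0.139, 0.5835, 0.2406]
tcp_rot: [2.292, 2.148, -0.002]
ft_force: [0.2, 0.2, 0.2]
finger_gap: 0.088
grip_force: 0.0
t 1.1 pos [0.139  0.5835 0.2406] yaw -3.72 z [-4.0e-04 -1.1e-03 -1.0e+00] shift [-816.9  429.     1.5] turn 9.38 gap 0.08801793663471631 F [0.2 0.2 0.2] grip 0.0
```

```bash
python3 -m inch '[[-1,[-51,27,0],0],[-1,[-51,27,0],0],[-1,[-51,27,0],0],[-1,[-51,27,0],0],[-1,[-51,27,0],0],[-1,[-51,27,0],0],[-1,[-51,27,0],0],[-1,[-51,27,0],0]]'
python3 -m inch '[[-1,[-51,27,0],0],[-1,[-51,27,0],0],[-1,[-51,27,0],0],[-1,[-51,27,0],0],[-1,[-51,27,0],0],[-1,[-51,27,0],0],[-1,[-51,27,0],0],[-1,[0,0,0],9.4]]'
python3 -c "
from h import *
go((.514,-.2595),.058,-13.1)"
```

```text
clock: 2.1
tool_pos: [0.3307, 0.1619, 0.2411]
tcp_rot: [2.286, 2.155, 0.0]
ft_force: [0.4, 0.5, 0.0]
finger_gap: 0.0876
grip_force: 0.0
clock: 3.1
tool_pos: [0.4982, -0.2072, 0.2384]
tcp_rot: [-2.459, -1.949, 0.004]
ft_force: [0.1, 0.5, -0.1]
finger_gap: 0.0876
grip_force: 0.0
t 3.1 pos [ 0.4982 -0.2072  0.2384] yaw -13.22 z [-0.0045  0.0014 -1.    ] shift [-47.4  28.2 180.2] turn -0.12 gap 0.08756604090067134 F [ 0.1  0.5 -0.1] grip 0.0
```

```bash
python3 -m inch '[[-1,[-23,14,20],0],[-1,[-24,14,20],0],[-1,[0,0,40],0],[-1,[0,0,40],0],[-1,[0,0,18],0],[-1,[0,0,0],0],[-1,[0,0,0],0],[-1,[0,0,0],0]]'
python3 - <<'E'
from h import *
from station import *
go((.514,-.2595),.058,-13.1)
c=capture("scene")["pixels"][:,:,::-1]; cv2.imwrite("pics/hover.png",cv2.resize(c[130:260,190:350],None,fx=5,fy=4.6,interpolation=cv2.INTER_CUBIC))
E
```

```text
clock: 4.1
tool_pos: [0.5158, -0.2564, 0.1055]
tcp_rot: [2.453, 1.958, 0.002]
ft_force: [0.6, -0.1, -0.9]
finger_gap: 0.0879
grip_force: 0.0
t 4.1 pos [ 0.5158 -0.2564  0.1055] yaw -12.79 z [ 0.0029 -0.0017 -1.    ] shift [-3.4 -1.2 47.5] turn 0.31 gap 0.08785216488985488 F [ 0.6 -0.1 -0.9] grip 0.0
```

View pics/hover.png

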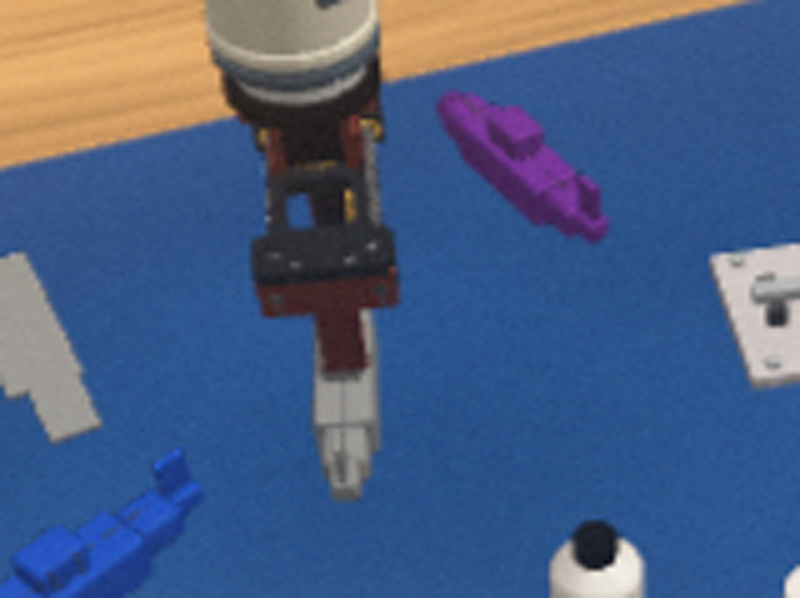

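The grey fuselage lies under the gripper, in line with the near finger at (345,340) and with its tail at (345,490). I'll descend, close and lift.

```bash
python3 -m inch '[[-1,[-3.4,-1.2,10],0],[-1,[0,0,15],0],[-1,[0,0,15],0],[-1,[0,0,7],0],[-1,[0,0,0],0],[-1,[0,0,0],0],[1,[0,0,0],0],[1,[0,0,0],0]]' 25
python3 -m inch '[[1,[0,0,0],0],[1,[0,0,0],0],[1,[0,0,0],0],[1,[0,0,0],0],[1,[0,0,0],0],[1,[0,0,0],0],[1,[0,0,0],0],[1,[0,0,0],0]]'
python3 -c "
from h import *
go((.514,-.2595),.058,-13.1)"
```

```text
clock: 5.15
tool_pos: [0.513, -0.2591, 0.0563]
tcp_rot: [2.455, 1.96, -0.0]
ft_force: [-0.3, 1.2, -0.5]
finger_gap: 0.071
grip_force: 0.0
clock: 6.15
tool_pos: [0.513, -0.2591, 0.0564]
tcp_rot: [2.455, 1.96, 0.0]
ft_force: [-0.2, -0.6, 0.1]
finger_gap: 0.0321
grip_force: 25.0
t 6.15 pos [ 0.513  -0.2591  0.0564] yaw -12.8 z [ 1.e-04 -1.e-04 -1.e+00] shift [-0.2  1.1 -1.6] turn 0.3 gap 0.03210900997021244 F [-0.2 -0.6  0.1] grip 24.95899647474289
```

```bash
python3 -m inch '[[1,[0,0,-10],0],[1,[0,0,-25],0],[1,[0,0,-30],0],[1,[0,0,-30],0],[1,[0,0,-25],0],[1,[0,0,0],-3.6],[1,[0,0,0],0],[1,[0,0,0],0]]'
python3 -c "
from h import *
go((.579,.227),.176,-9.16)"
```

```text
clock: 7.15
tool_pos: [0.5127, -0.2589, 0.1759]
tcp_rot: [-2.393, -2.034, 0.001]
ft_force: [-0.8, -0.6, -0.7]
finger_gap: 0.0317
grip_force: 25.0
t 7.15 pos [ 0.5127 -0.2589  0.1759] yaw -9.26 z [-8.e-04  5.e-04 -1.e+00] shift [ 4.903e+02 -1.280e+01  1.000e-01] turn -0.1 gap 0.03166874112619651 F [-0.8 -0.6 -0.7] grip 24.958471655845642
```

```bash
python3 -m inch '[[1,[20,0,0],0],[1,[40,-1,0],0],[1,[50,-2,0],0],[1,[50,-2,0],0],[1,[50,-2,0],0],[1,[50,-1,0],0],[1,[50,-1,0],0],[1,[50,-1,0],0]]'
python3 -m inch '[[1,[45,-1,0],0],[1,[40,-1,0],0],[1,[25,-1,0],0],[1,[15,0,0],0],[1,[5,0,0],0],[1,[0,0,0],0],[1,[0,0,0],0],[1,[0,0,0],0]]'
python3 -c "
from h import *
go((.579,.227),.096,-9.16)"
```

```text
clock: 8.15
tool_pos: [0.56, 0.1008, 0.1762]
tcp_rot: [-2.392, -2.036, -0.0]
ft_force: [0.0, 0.1, -1.2]
finger_gap: 0.0319
grip_force: 25.0
clock: 9.15
tool_pos: [0.5786, 0.226, 0.1765]
tcp_rot: [2.393, 2.035, 0.0]
ft_force: [0.3, 0.3, -2.1]
finger_gap: 0.0318
grip_force: 25.0
t 9.15 pos [0.5786 0.226  0.1765] yaw -9.26 z [ 1.e-04 -1.e-04 -1.e+00] shift [ 1.1  0.3 80.5] turn -0.1 gap 0.03182006643017967 F [ 0.3  0.3 -2.1] grip 24.95847523212433
```

```bash
python3 -m inch '[[1,[1,0,20],0],[1,[0,0,25],0],[1,[0,0,25],0],[1,[0,0,20],0],[1,[0,0,8],0],[1,[0,0,3],0],[1,[0,0,0],0],[1,[0,0,0],0]]'
python3 - <<'E'
from h import *
from station import *
go((.579,.227),.0684,-9.16)
c=capture("scene")["pixels"][:,:,::-1]; cv2.imwrite("pics/place.png",cv2.resize(c[130:240,320:480],None,fx=5,fy=5,interpolation=cv2.INTER_CUBIC))
E
```

```text
clock: 10.15
tool_pos: [0.5791, 0.2279, 0.0765]
tcp_rot: [2.392, 2.036, 0.003]
ft_force: [-0.3, -0.2, -0.9]
finger_gap: 0.0317
grip_force: 25.0
t 10.15 pos [0.5791 0.2279 0.0765] yaw -9.2 z [ 1.8e-03  6.0e-04 -1.0e+00] shift [-1.  -0.   8.1] turn -0.04 gap 0.03169005509789082 F [-0.3 -0.2 -0.9] grip 24.958515465259552
```

View pics/place.png

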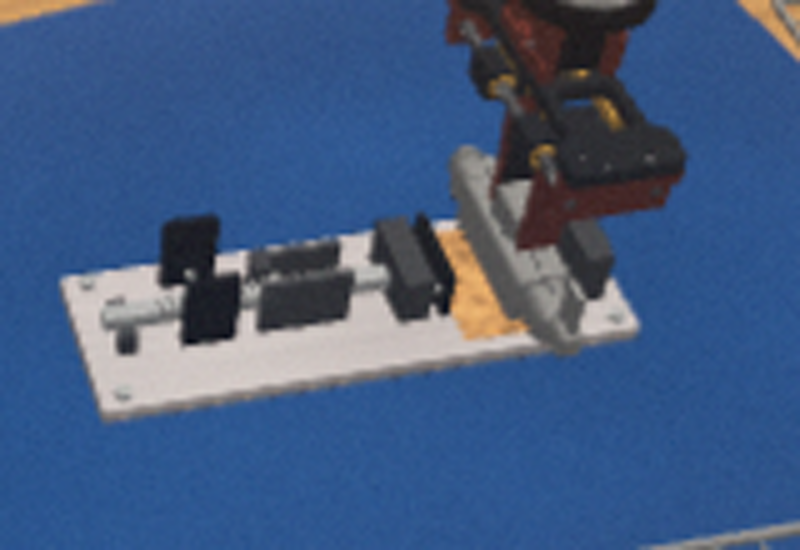

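The fuselage hangs just above the cork, between the sliding jaw (420,265) and the fixed jaw (590,260) and parallel to both. I'll lower it the last 8 mm.

```bash
python3 -m inch '[[1,[-1,0,2],0],[1,[0,0,2],0],[1,[0,0,2],0],[1,[0,0,1.5],0],[1,[0,0,0],0],[1,[0,0,0],0],[1,[0,0,0],0],[1,[0,0,0],0]]'
python3 -c "
from h import *
go((.579,.227),.0684,-9.16)"
```

```text
clock: 11.2
tool_pos: [0.5784, 0.2268, 0.0684]
tcp_rot: [2.392, 2.036, 0.0]
ft_force: [-3.8, -1.0, 5.4]
finger_gap: 0.0317
grip_force: 25.0
t 11.2 pos [0.5784 0.2268 0.0684] yaw -9.19 z [ 2.e-04  1.e-04 -1.e+00] shift [ 0.3  0.5 -0. ] turn -0.03 gap 0.03166060110999189 F [-3.8 -1.   5.4] grip 24.956418871879578
```

```bash
python3 -m inch '[[-1,[0,0,0],0],[-1,[0,0,0],0],[-1,[0,0,0],0],[-1,[0,0,0],0],[-1,[0,0,-5],0],[-1,[0,0,-20],0],[-1,[0,0,-35],0],[-1,[0,0,-40],0]]'
python3 -c "
from h import *
go((.546,.033),.168,-9.16)"
```

```text
clock: 12.2
tool_pos: [0.5783, 0.2267, 0.1701]
tcp_rot: [2.392, 2.036, 0.001]
ft_force: [-0.0, -0.3, 1.8]
finger_gap: 0.0878
grip_force: 0.0
t 12.2 pos [0.5783 0.2267 0.1701] yaw -9.2 z [ 4.e-04  2.e-04 -1.e+00] shift [-196.4   -0.9    2. ] turn -0.04 gap 0.08776158464168507 F [-0.  -0.3  1.8] grip 0.0
```

```bash
python3 -m inch '[[-1,[-20,0,0],0],[-1,[-45,-0.5,0],0],[-1,[-50,-0.5,0],0],[-1,[-45,0,0],0],[-1,[-25,0,0],0],[-1,[-11.5,0,0],0],[-1,[0,0,25],0],[-1,[0,0,20],0]]'
python3 -m inch '[[-1,[0,0,0],0],[-1,[0,0,0],0],[-1,[0,0,0],0],[-1,[0,0,0],0],[-1,[0,0,0],0],[-1,[0,0,0],0],[-1,[0,0,0],0],[-1,[0,0,0],0]]'
python3 - <<'E'
from h import *
from station import *
go((.546,.033),.055,-9.16)
a=[]
for n,(v,u) in {"scene":(130,320),"top":(150,190)}.items():
    c=capture(n)["pixels"][:,:,::-1]; a.append(cv2.resize(c[v:v+95,u:u+160],None,fx=5,fy=3.15*5/3.15,interpolation=cv2.INTER_CUBIC))
cv2.imwrite("pics/trig.png",cv2.resize(np.vstack(a),(505,600)))
cv2.imwrite("pics/trigS.png",a[0]);
E
```

```text
clock: 13.2
tool_pos: [0.5458, 0.033, 0.1217]
tcp_rot: [-2.392, -2.036, 0.0]
ft_force: [0.1, 0.3, 0.4]
finger_gap: 0.0878
grip_force: 0.0
clock: 14.2
tool_pos: [0.546, 0.0329, 0.1228]
tcp_rot: [-2.392, -2.036, 0.0]
ft_force: [-0.0, -0.1, -0.3]
finger_gap: 0.0878
grip_force: 0.0
t 14.2 pos [0.546  0.0329 0.1228] yaw -9.2 z [-0.  0. -1.] shift [ 0.1 -0.1 67.8] turn -0.04 gap 0.08782168683449618 F [-0.  -0.1 -0.3] grip 0.0
```

View pics/trig.png

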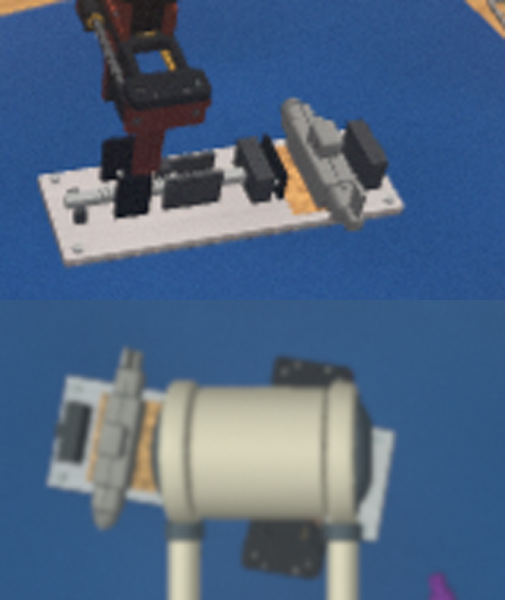

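The fuselage stands upright and parallel to the jaws on the cork, at (320,165) in the upper half of the picture. The fingers are over the pads at (130,190).

```bash
python3 -m inch '[[-1,[0,0,20],0],[-1,[0,0,20],0],[-1,[0,0,18],0],[-1,[0,0,10],0],[-1,[0,0,0],0],[-1,[0,0,0],0],[1,[0,0,0],0],[1,[0,0,0],0]]' 15
python3 -m inch '[[1,[0,0,0],0],[1,[0,0,0],0],[1,[0,0,0],0],[1,[0,0,0],0],[1,[0,0,0],0],[1,[0,0,0],0],[1,[0,0,0],0],[1,[0,0,0],0]]'
python3 -c "
from h import *
go((.546,.033),.055,-9.16)"
```

```text
clock: 15.3
tool_pos: [0.5464, 0.0329, 0.0555]
tcp_rot: [2.392, 2.036, 0.001]
ft_force: [0.4, 0.3, -0.1]
finger_gap: 0.0712
grip_force: 0.0
clock: 16.3
tool_pos: [0.5472, 0.0327, 0.0551]
tcp_rot: [2.391, 2.035, 0.003]
ft_force: [5.6, 0.5, -1.7]
finger_gap: 0.0359
grip_force: 15.0
t 16.3 pos [0.5472 0.0327 0.0551] yaw -9.21 z [ 3.e-03 -3.e-04 -1.e+00] shift [ 0.1 -1.2  0.1] turn -0.05 gap 0.035883152529710416 F [ 5.6  0.5 -1.7] grip 14.98514011502266
```

```bash
python3 -m inch '[[-1,[0,0,0],0],[-1,[0,0,0],0],[-1,[0,0,0],0],[-1,[0,1.5,0],0],[-1,[0,0,0],0],[-1,[0,0,0],0],[-1,[0,0,0],0],[-1,[0,0,0],0]]'
python3 -m inch '[[1,[0,0,0],0],[1,[0,0,0],0],[1,[0,0,0],0],[1,[0,0,0],0],[1,[0,0,0],0],[1,[0,0,0],0],[1,[0,0,0],0],[1,[0,0,0],0]]' 15
python3 -m inch '[[1,[0,0,0],0],[1,[0,0,0],0],[1,[0,0,0],0],[-1,[0,0,0],0],[-1,[0,0,0],0],[-1,[0,0,0],0],[-1,[0,0,0],0],[-1,[0,0,0],0]]'
python3 -m inch '[[-1,[0,0,0],0],[-1,[0,0,0],0],[-1,[0,0,0],0],[1,[0,0,0],0],[1,[0,0,0],0],[1,[0,0,0],0],[1,[0,0,0],0],[1,[0,0,0],0]]'
python3 -m inch '[[1,[0,0,0],0],[1,[0,0,0],0],[1,[0,0,0],0],[1,[0,0,0],0],[1,[0,0,0],0],[1,[0,0,0],0],[1,[0,0,0],0],[1,[0,0,0],0]]'
```

```text
clock: 17.3
tool_pos: [0.5475, 0.0327, 0.0549]
tcp_rot: [2.392, 2.036, 0.0]
ft_force: [0.8, -0.1, -0.5]
finger_gap: 0.088
grip_force: 0.0
clock: 18.3
tool_pos: [0.5473, 0.0327, 0.0548]
tcp_rot: [-2.392, -2.036, 0.001]
ft_force: [-4.4, 1.3, 1.6]
finger_gap: 0.036
grip_force: 15.0
clock: 19.3
tool_pos: [0.5476, 0.0327, 0.0548]
tcp_rot: [2.392, 2.036, 0.0]
ft_force: [0.3, 0.5, 1.4]
finger_gap: 0.0821
grip_force: 0.0
clock: 20.3
tool_pos: [0.5473, 0.0327, 0.0548]
tcp_rot: [-2.392, -2.036, 0.001]
ft_force: [-2.5, 0.9, 2.0]
finger_gap: 0.0416
grip_force: 15.0
clock: 21.3
tool_pos: [0.5473, 0.0327, 0.0548]
tcp_rot: [-2.392, -2.036, 0.001]
ft_force: [-4.8, -0.3, 2.5]
finger_gap: 0.0356
grip_force: 15.0
```

```bash
python3 -m inch '[[-1,[0,0,0],0],[-1,[0,0,0],0],[-1,[0,0,0],0],[-1,[0,0,0],0],[-1,[0,0,0],0],[-1,[0,0,0],0],[-1,[0,0,0],0],[-1,[0,0,0],0]]'
python3 -m inch '[[1,[0,0,0],0],[1,[0,0,0],0],[1,[0,0,0],0],[1,[0,0,0],0],[1,[0,0,0],0],[1,[0,0,0],0],[1,[0,0,0],0],[1,[0,0,0],0]]' 15
python3 -m inch '[[1,[0,0,0],0],[1,[0,0,0],0],[1,[0,0,0],0],[1,[0,0,0],0],[1,[0,0,0],0],[1,[0,0,0],0],[1,[0,0,0],0],[1,[0,0,0],0]]'
python3 - <<'E'
from h import *
from station import *
c=capture("scene")["pixels"][:,:,::-1]; cv2.imwrite("pics/sq4.png",cv2.resize(c[150:230,350:470],None,fx=6,fy=6,interpolation=cv2.INTER_CUBIC))
E
```

```text
clock: 22.3
tool_pos: [0.5475, 0.0327, 0.0548]
tcp_rot: [2.392, 2.036, 0.0]
ft_force: [-0.3, 0.6, 1.1]
finger_gap: 0.0873
grip_force: 0.0
clock: 23.3
tool_pos: [0.5473, 0.0327, 0.0549]
tcp_rot: [-2.392, -2.036, 0.001]
ft_force: [-4.2, 0.1, 1.9]
finger_gap: 0.0441
grip_force: 15.0
clock: 24.3
tool_pos: [0.5473, 0.0327, 0.0548]
tcp_rot: [-2.392, -2.036, 0.001]
ft_force: [-4.5, -0.1, 2.8]
finger_gap: 0.0439
grip_force: 15.0
```

View pics/sq4.png

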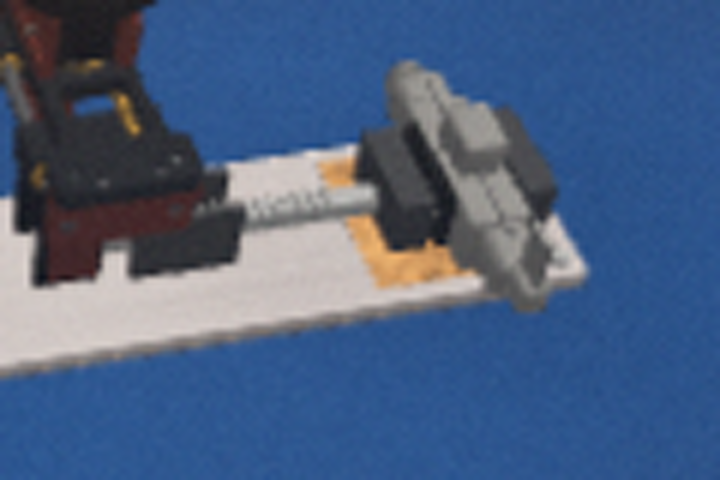

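The pads stopped at 43.9 mm, short of 36 mm, with 15 N per finger. The picture shows the fuselage upright and pinned between the sliding jaw's pad (440,190) and the fixed jaw (530,160). Handing in with the trigger held.

```bash
python3 -c "
from station import *
print(close_job())"
```

```text
the job is handed in; nothing more can be done
None
```

The grey fuselage is upright on the bed and clamped between the jaws. I closed the jaw with four trigger squeezes, never above 15 N per finger, and handed the job in at about 24 s with the trigger still held at 15 N (about 9 N on the fuselage).

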